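# Pin the heater stand and wedge up its platform

### The arm

A 6-joint arm with a two-finger parallel gripper is mounted at the origin on the work surface. World frame = base frame: x ahead of the robot, y to its left, z up, the work surface at z = 0. Lengths are in m, angles in rad, forces in N, time in s.
With the tool pointing down it reaches from about 0.25 to 0.725 m from the base axis. Payload 4 kg.
Tool frame: the origin (TCP) lies on the centre line of the jaws, within the pads' length; the fingertips stand 11 mm ahead of it and the grasp point (between the pads) lies 8 mm behind it (bot.nose_length is the distance from the TCP to the fingertips, in m); z points along the fingers, y is the direction in which the jaws open and shut (so a half turn about z gives the same grasp; the last joint's range is limited). The gripper opens to 85 mm and grips with 20 to 120 N. Pads are 22 mm wide; open, the fingers measure 114 mm over their backs; the gripper's body (76 mm by 85 mm) begins 54 mm behind the grasp point. The pads swing forward as they close: fully open they stand 13 mm farther back than shut.
Start: joints at [1.149, 0.241, 0.005, 1.335, 0, 1.571], TCP at [0.205, 0.456, 0.242] pointing down, gripper open.
Joint ranges: [-2.72, 2.72], [-1.05, 1.87], [-1.09, 1.28], [-1.99, 2.15], [-1.42, 1.44], [-3.14, 3.14]. Speed limits (rad/s): [2.79, 2.79, 3.14, 3.14, 3.14, 3.14].

### API

Orientations are given as a unit quaternion [x, y, z, w].
In Python, from workcell import bot gives the robot as it stands.
- The arm moves only by the tool play_rows, never from a script. Its argument "plan" is one flat list of numbers, 6 for each row, row after row: the shift along the tool's x, y, z in mm, then the turn, a rotation vector about the tool's x, y, z in rad. A call has 1 to 20 rows; each row shifts and turns the commanded pose from where the row before left it, along the tool's axes as they then stand; what a row does not reach is not made up. A row lasts 1/8 s, in which the tool goes at most 62.5 mm and 10.7 degrees, less where a joint would pass 70% of its speed; a pose out of reach is approached as far as the arm can. A call with a gripper value outside its range is refused whole. "hand" is the opening in per cent of the stroke, from 0 (shut) to 100 (fully open), set as the call begins (left out, the last holds). The fingers move at their own pace and stop on an object; the grip force is fixed at half the most. Time passes only in rows, so rows that do not move let the fingers close. It gives the time, the measured TCP pose, the force and the opening at its end, in the units of the state.
- bot.get_obs(): the state, without advancing time (a new reading comes with each control period).
- bot.camera(name): name is "scene" or "top" or "wrist"; returns a dict with "frame" (400x640x3 uint8, blue, green, red), "range_z" (400x640 float32, m along the optical axis (not along the pixel's ray), 0 where there is no reading), "K" (3x3 intrinsics, pixels), "cam_to_world" (4x4, takes a point from camera to world coordinates). Camera axes: x right, y down, z forward; pixel columns grow to the right and rows downward; lengths in m; the calibration is good to about 2 mm. A picture is of the moment at which its call begins.
- bot.job_done(): hands the job in, once; it reports no verdict.
Trained networks look in the newest picture that a camera, given by its name, has taken for a name from the list of things; names that differ only in an ending like _2 or _b are one class to them, and where a whole thing is asked for, a point or a joint stands for the part that bears it (a point fixed in the world has none). Each returns a list of dicts, best first, with "p" (0 to 1); they miss things now and then, are a little off and sometimes report something else, mostly with a low value. They report only what shows in the picture. A call takes as long as a camera call. They do not tell look-alikes from the thing itself.
- bot.outline_of(query, camera): "mask" (400x640 bool, what is visible of it) and "point" ([row, column] in pixels, amid what is visible of it).
The state is a dict: "clock": time; "joint_pos": joint angles; "joint_vel": joint speeds; "tau": joint torques, N m; "eef_pos": TCP position; "tool_rot": TCP orientation; "ft_force": force on the tool from outside, world axes, zero at the start; "ft_torque": the same for the moment, N m; "grip_width": finger opening in m.
Only numpy, scipy, OpenCV 4.12 (cv2) and the standard library are available. Lean on these libraries where they do the work, as an engineer would, in place of code of your own. Each camera call takes 0.05 s, during which the arm holds its last target.

### The job

Put the headed pin back through the lined-up holes of the fork and lug behind the heater stand, down until its collar seats on the fork, and let go of it. Then take the wedge by its grip block, slide it thin tip first along the bench under the middle of the platform's free edge until the platform just lifts off its base rails, by a few millimetres and no more, and finish holding the wedge there: the program ends with the wedge still in the gripper, flat on the bench and carrying the platform. Leave everything else on the bench where it is.

Things in the scene. Friction and masses are not known exactly. Their poses are not given: they have to be found in the camera images.
- base: Fixed dark steel base of the heater stand, 190 (x) by 249 (y) mm. Origin on the bench under its middle; y points from the platform's free edge (y = -90) to the fork (y = 97 to 159), z up. Two rails 14 mm high, 20 mm wide run along y, inner faces at x = -75 and +75; between them lies bare bench, clear from the free edge to y = +90.
- fork_hole (a point): Mouth of the hole in the fork's top, base frame (0, 120, 38) mm. A 14.5 mm round hole runs down through upper cheek (z 30 to 38), lug on the platform's hinge block (20 to 28) and lower cheek (10 to 18), then open to the bench; mouths chamfered 2 mm. The fork top is flat, 50 by 62 mm. Holes are lined up at the start.
- platform: Aluminium plate 190 x 175 x 8 mm, hinged at its fork side (origin on hinge line, base frame 0, 80, 18), with a round mantle 100 mm across fixed on it, top 74 mm above the bench, side 37 mm in from the free edge; 0.65 to 0.9 kg. Rests level, underside 14 mm above the bench. Unpinned it slides up to 20 mm towards the fork if pushed with over 3 N; pinned, 4 mm at most.
- free_edge (a point): Middle of the lower front edge of the platform's free side, at base frame (0, -90, 14) mm at rest; its height above the bench minus 14 mm is the lift.
- pin_grip (a point): Loose steel pin, upright in the holder; this point is on its axis in the knob, the part to grip: knob 14 mm across, 39 to 74 mm above the pin's foot. Point is 60 mm above the foot and 26 mm above the collar's underside. z axis points up along the pin. Mass 60 g.
- pin_collar (a point): Centre of the underside of the pin's collar (24 mm across, 5 mm thick), which seats on the fork. Below it the shank is 12 mm across and 34 mm long with a 4 mm tapered foot; above it the knob. Seated, this point is at 38 mm above the bench and the foot 4 mm above the bench.
- holder: Fixed aluminium block 56 by 56 mm, 38 mm high, with a 14.5 mm upright hole through its middle, in which the pin stands with its collar on the block's top. Origin at the centre of its underside.
- wedge: Loose grey plastic wedge 120 mm long, 30 wide, 0.1 to 0.2 kg. Origin at centre of underside, on the bench; x axis points to the thin tip, z up. Top slopes evenly from 5 mm high at the tip (x = +60) to 25 mm at x = -20; behind that the upright grip block. It meets the platform when the tip is 36 mm past the edge; each further 4 mm lifts the edge about 1 mm; push under 20 N.
- wedge_grip (a point): Centre of the wedge's grip block (40 mm long, 30 mm wide, 45 mm high, x = -60 to -20 mm on the wedge), 22.5 mm above the bench. Axes as the wedge's. Grip it across the 30 mm width.
- wedge_tip (a point): Middle of the wedge's thin tip, at its underside.
- beaker: Bystander: small glass beaker, 56 mm across, 60 mm high; origin at centre of underside.
- cork_ring: Bystander: cork flask ring, 80 mm across, 22 mm high; origin at centre of underside.
- shim_block: Bystander: plain flat grey block 70 by 30 by 20 mm without slope; not the wedge. Origin at centre of underside.
- reagent_jar: Bystander: amber glass jar, 64 mm across, 85 mm high; origin at centre of underside.
- solvent_bottle: Bystander: white plastic bottle, 60 mm across, 110 mm high; origin at centre of underside.
- clamp: Bystander: grey stand clamp lying on the bench, about 160 mm long and 30 mm high, x axis along its rod; origin under its boss.
- spatula: Bystander: spatula 200 mm long, lying; x axis along it.
Not all that is in view belongs to the job. What is shaped like the wedge but blue, pink or red is not meant.

How it is judged:
On the way:
1. the pin is seated through fork and lug and let go, with the platform still down on its rails (z of pin_collar in the frame of base below 0.0405 m and horizontal distance between pin_collar and fork_hole below 0.005 m and angle between pin_collar's own z axis and vertical below 0.15 rad and contact force between the fingers and pin below 0.1 N and z of free_edge in the frame of base below 0.015 m), for 0.2 s.
At the end, for the whole second after the job is handed in: Pin collar within 2.5 mm of the fork top, 5 mm of the hole axis, upright; free edge 1.5 to 6.5 mm above rest, carried by the wedge only (over 1 N); wedge flat on the bench, still, tip within 40 mm of the stand's middle line, within 0.3 rad of straight in, gripped by the fingers (z of pin_collar in the frame of base below 0.0405 m and horizontal distance between pin_collar and fork_hole below 0.005 m and angle between pin_collar's own z axis and vertical below 0.15 rad and z of free_edge in the frame of base between 0.0155 and 0.0205 m and contact force between wedge and platform above 1 N and contact force between the fingers and wedge above 1 N and contact force between each of the arm, the fingers and platform below 0.3 N and contact force between shim_block and platform below 0.1 N and x of wedge_tip in the frame of base between -0.04 and 0.04 m and angle between the x axis of wedge and the y axis of base, either way round below 0.3 rad and angle between wedge's own z axis and vertical below 0.06 rad and height (world z) of wedge below 0.003 m and linear speed of wedge below 0.01 m/s); the arm keeps its last pose, push and grip.
It fails at once if a bystander is shifted by more than 30 mm (distance of any of beaker, cork_ring, shim_block, reagent_jar, solvent_bottle, clamp, spatula from where it was at the start of the episode above 0.03 m).
It also fails if it takes over 61 s, if anything falls off the work surface, if the arm or the gripper's body presses on something with over 40 N, if the wrist force passes 120 N, or if a joint passes its speed limit or range.

## Working session

There is one attempt and no reset: what is moved stays moved. The work goes in short steps, Python scripts to look and compute and a tool call to move; the robot and the scene stay as the last step left them, time stands still between calls to the robot, and variables do not carry over. Pictures are saved under pics/ and viewed, and the job is handed in when it is done.

Besides the shell and the picture viewer there is one more tool, called after ">>>" as name(argument=value, ...), one argument or row to a line, values as JSON. play_rows: Moves the arm, as the interface text tells. Its arguments: {"type":"object","properties":{"plan":{"type":"array","items":{"type":"number"}},"hand":{"type":"number"}},"required":["plan"]}

```bash
ls; mkdir -p pics; cat > h.py <<'E'
from workcell import bot
import numpy as np, cv2
def px2w(c,r,col,z=None):
    K=c["K"];T=c["cam_to_world"]
    d=np.array([(col-K[0,2])/K[0,0],(r-K[1,2])/K[1,1],1.0])
    if z is None:
        return (T@np.append(d*c["range_z"][int(r),int(col)],1))[:3]
    dw=T[:3,:3]@d;o=T[:3,3]
    return o+dw*(z-o[2])/dw[2]
def cloud(c):
    K=c["K"];T=c["cam_to_world"];z=c["range_z"]
    v,u=np.mgrid[0:z.shape[0],0:z.shape[1]]
    P=np.stack([(u-K[0,2])/K[0,0]*z,(v-K[1,2])/K[1,1]*z,z],-1)
    return P@T[:3,:3].T+T[:3,3]
E
python3 - <<'E'
from h import *
for n in ["scene","top","wrist"]:
    c=bot.camera(n); cv2.imwrite(f"pics/{n}0.png",c["frame"]); print(n,c["cam_to_world"].round(3).tolist(),c["K"][0,0])
print(bot.get_obs())
E
```

```text
pics
scene [[0.045, 0.702, -0.711, 1.353], [0.999, -0.04, 0.023, -0.049], [-0.012, -0.711, -0.703, 0.885], [0.0, 0.0, 0.0, 1.0]] 409.39532587056823
top [[-0.01, -0.976, 0.218, 0.312], [-1.0, 0.011, 0.004, -0.016], [-0.006, -0.218, -0.976, 1.177], [0.0, 0.0, 0.0, 1.0]] 423.9956646224819
wrist [[0.409, 0.872, 0.268, 0.135], [0.913, -0.39, -0.122, 0.486], [-0.002, 0.295, -0.956, 0.373], [0.0, 0.0, 0.0, 1.0]] 329.6973101132496
{'clock': 0.15, 'joint_pos': array([ 1.14896802e+00,  2.41235132e-01,  4.04013203e-03,  1.33516864e+00,
       -2.23747233e-05,  1.57078575e+00]), 'joint_vel': array([-0.0006567 , -0.00322084,  0.00371571, -0.00208701, -0.00046429,
       -0.00014372]), 'tau': array([ 3.98868906e-04, -3.72633183e+01,  2.52639288e+01,  1.23024476e-02,
        7.20357866e-05, -1.49512072e-06]), 'eef_pos': array([0.20453791, 0.45576127, 0.24162229]), 'tool_rot': array([ 2.09348641e-01,  9.77840750e-01, -7.68629644e-04, -1.53125660e-04]), 'ft_force': array([ 0.5413911 ,  0.5414985 , -0.11907437]), 'ft_torque': array([-0.02990656, -0.02208252, -0.02578774]), 'grip_width': 0.08490978448689734}
```

View pics/scene0.png

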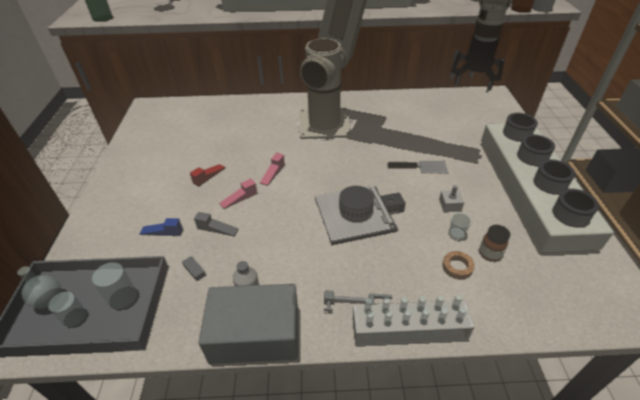

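View pics/top0.png

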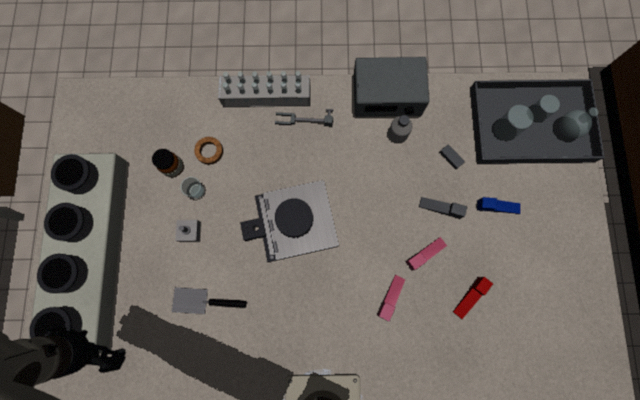

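View pics/wrist0.png

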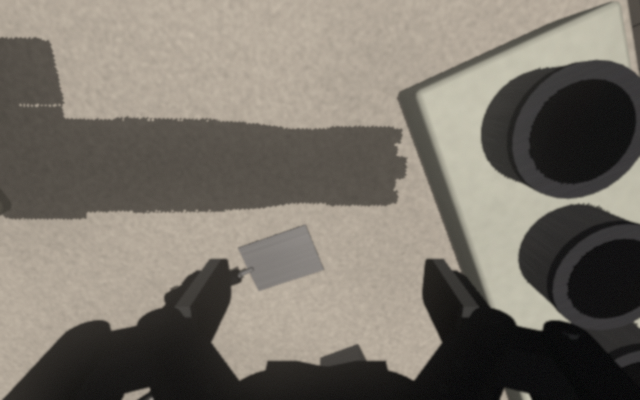

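```bash
python3 - <<'E'
from h import *
for cam in ["top","scene"]:
    c=bot.camera(cam);P=cloud(c)
    for q in ["base","platform","pin_grip","pin_collar","holder","wedge","wedge_grip","shim_block","beaker","cork_ring","reagent_jar","solvent_bottle","clamp","spatula"]:
        for d in bot.outline_of(q,cam)[:4]:
            m=d["mask"]&(c["range_z"]>0); pts=P[m]
            if len(pts)==0: continue
            print(cam,q,round(d["p"],2),np.round(d["point"]),m.sum(),"med",np.median(pts,0).round(3),"min",np.percentile(pts,2,axis=0).round(3),"max",np.percentile(pts,98,axis=0).round(3))
E
```

```text
top base 0.69 [222. 294.] 5307 med [0.485 0.074 0.023] min [ 0.4   -0.03   0.008] max [0.593 0.201 0.078]
top platform 0.92 [220. 301.] 4231 med [0.492 0.055 0.022] min [ 0.405 -0.03   0.016] max [0.596 0.145 0.078]
top platform 0.21 [224. 290.] 5336 med [0.486 0.074 0.023] min [ 0.4   -0.03   0.008] max [0.592 0.201 0.078]
top pin_grip 0.57 [228. 183.] 79 med [0.468 0.361 0.047] min [0.459 0.354 0.038] max [0.481 0.372 0.08 ]
top pin_collar 0.59 [227. 184.] 87 med [0.468 0.361 0.044] min [0.457 0.354 0.035] max [0.481 0.375 0.079]
top holder 0.9 [234. 192.] 462 med [0.465 0.357 0.036] min [0.442 0.337 0.001] max [0.498 0.392 0.041]
top holder 0.21 [223. 292.] 5345 med [0.486 0.073 0.023] min [ 0.4   -0.03   0.006] max [0.593 0.2   0.078]
top wedge 0.73 [257. 422.] 511 med [ 0.401 -0.284  0.02 ] min [ 0.363 -0.336  0.002] max [ 0.44  -0.234  0.047]
top wedge 0.69 [207. 445.] 594 med [ 0.527 -0.343  0.019] min [ 0.5   -0.392 -0.   ] max [ 0.555 -0.281  0.047]
top wedge 0.65 [296. 471.] 650 med [ 0.291 -0.401  0.019] min [ 0.238 -0.44   0.001] max [ 0.335 -0.357  0.047]
top wedge 0.59 
[... 3363 characters left out ...]
0.695 0.454 0.086]
scene reagent_jar 0.57 [300. 340.] 424 med [0.799 0.007 0.017] min [ 0.784 -0.035  0.   ] max [0.829 0.129 0.032]
scene solvent_bottle 0.77 [276. 248.] 472 med [ 0.765 -0.22   0.08 ] min [ 0.739 -0.248  0.045] max [ 0.781 -0.197  0.111]
scene clamp 0.87 [299. 337.] 364 med [ 0.799 -0.001  0.017] min [ 0.786 -0.034  0.003] max [0.828 0.129 0.032]
scene clamp 0.16 [226. 455.] 485 med [0.594 0.354 0.038] min [ 0.559  0.329 -0.001] max [0.616 0.382 0.06 ]
scene spatula 0.97 [162. 426.] 478 med [0.285 0.331 0.003] min [ 0.258  0.21  -0.002] max [0.318 0.398 0.02 ]
scene spatula 0.28 [265. 192.] 278 med [ 0.688 -0.371  0.019] min [ 0.655 -0.4    0.004] max [ 0.713 -0.346  0.022]
```

```bash
python3 - <<'E'
from h import *
for cam in ["top","scene"]:
    c=bot.camera(cam);P=cloud(c);f=c["frame"]
    def rect(m,zlo,zhi,name):
        q=m&(P[...,2]>zlo)&(P[...,2]<zhi)
        r=cv2.minAreaRect((P[q][:,:2]*1000).astype(np.float32)); print(cam,name,np.round(r[0],1),np.round(r[1],1),round(r[2],2),np.median(P[q][:,2]).round(4))
    X,Y,Z=P[...,0],P[...,1],P[...,2]
    reg=(X>.38)&(X<.63)&(Y>-.06)&(Y<.23)
    rect(reg,.017,.027,"plate"); rect(reg,.034,.042,"fork?"); rect(reg,.068,.08,"mantle")
    rect((X>.42)&(X<.52)&(Y>.32)&(Y<.41),.034,.042,"holder")
    rect((X>.42)&(X<.52)&(Y>.32)&(Y<.41),.07,.09,"pintop")
    rw=(X>.48)&(X<.58)&(Y>-.41)&(Y<-.25)
    rect(rw,.041,.05,"wgrip"); rect(rw,.004,.05,"wedge")
c=bot.camera("top");f=c["frame"]
a=cv2.resize(f[180:240,400:540],None,fx=5,fy=5,interpolation=cv2.INTER_CUBIC)
cv2.imwrite("pics/wc.png",a)
b=cv2.resize(f[170:270,160:350],None,fx=4,fy=4,interpolation=cv2.INTER_CUBIC)
cv2.imwrite("pics/bc.png",b)
c=bot.camera("scene");f=c["frame"]
b=cv2.resize(f[170:250,300:480],None,fx=4,fy=4,interpolation=cv2.INTER_CUBIC)
cv2.imwrite("pics/sc.png",b)
E
```

```text
top plate [493.   91.2] [190.4 243.6] 12.06 0.0213
top fork? [466.6 131.9] [174.3 117. ] 60.75 0.0372
top mantle [496.5  72. ] [97.8 99.5] 89.13 0.0751
top holder [471.  365.1] [57.7 55.2] 89.63 0.0374
top pintop [470.1 365.3] [13.1 12.7] 18.23 0.0767
top wgrip [ 517.1 -373.9] [38.7 30.9] 71.02 0.0441
top wedge [ 531.5 -328.7] [ 96.7 154. ] 1.53 0.0186
scene plate [495.8  94.8] [193.9 248.6] 11.83 0.0211
scene fork? [500.5 124. ] [ 68.1 198.1] 17.49 0.0368
scene mantle [501.1  73.7] [100.8  99.7] 1.61 0.0748
scene holder [473.8 365.9] [58.1 59.9] 88.2 0.037
scene pintop [474.8 366.5] [12.6 13.3] 41.95 0.0766
scene wgrip [ 521.2 -371.8] [43.2 29.1] 67.41 0.0438
scene wedge [ 533.1 -334.8] [120.3  34. ] 72.31 0.0191
```

View pics/wc.png

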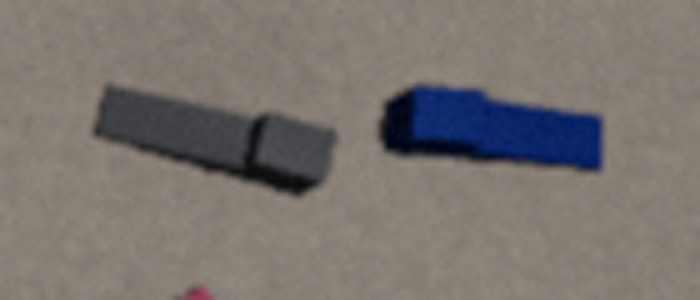

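View pics/bc.png

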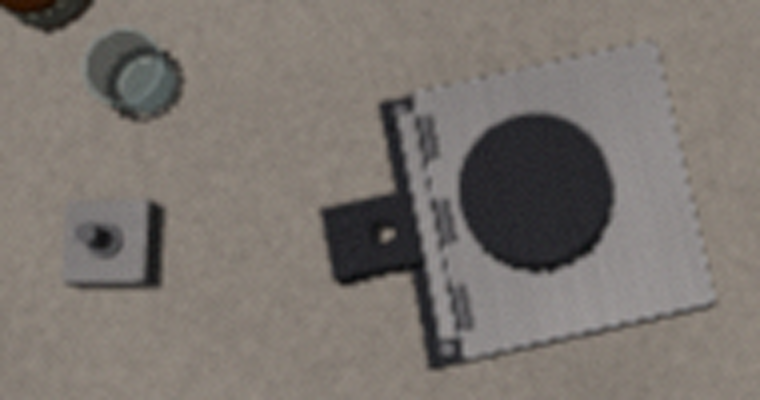

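View pics/sc.png

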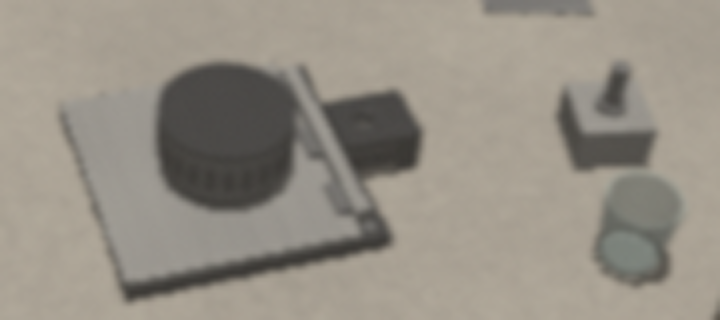

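Candidates for the wedge in the top picture: grey (col 443, row 207), blue (498, 206), pink (427, 253), pink (392, 297), red (473, 297). The shim block is at (453, 157). The grey one fits: it has a slope and a grip block, and the crop shows a thin tip on the left and the block on the right. The pin stands in the holder at (187, 230). The fork hole shows bright at about (256, 228).

Next I move over the pin for a close look.

>>> play_rows(
  plan=[-35, 3.2, 7.5, 0, 0, 0, -35, 3.2, 7.5, 0, 0, 0, -35, 3.2, 7.5, 0, 0, 0, -35, 3.2, 7.5, 0, 0, 0, -35, 3.2, 7.5, 0, 0, 0, -35, 3.2, 7.5, 0, 0, 0, -35, 3.2, 7.5, 0, 0, 0, -35, 3.2, 7.5, 0, 0, 0, 0, 0, 0, 0, 0, 0, 0, 0, 0, 0, 0, 0],
  hand=60,
)

```text
clock: 3.1
eef_pos: [0.4702, 0.3649, 0.1821]
tool_rot: [0.209, 0.978, -0.0, -0.0]
ft_force: [0.2, -0.9, -0.2]
grip_width: 0.0511
```

```bash
cat >> h.py <<'E'
from scipy.spatial.transform import Rotation as R
def todelta(p,obs):
    "tool-frame mm to world p"
    return R.from_quat(obs["tool_rot"]).inv().apply(np.array(p)-obs["eef_pos"])*1000
def rect(P,q,name=""):
    r=cv2.minAreaRect((P[q][:,:2]*1000).astype(np.float32)); print(name,np.round(r[0],1),np.round(r[1],1),round(r[2],2),"z",np.median(P[q][:,2]).round(4),q.sum());return r
E
python3 - <<'E'
from h import *
c=bot.camera("wrist");P=cloud(c);cv2.imwrite("pics/w1.png",c["frame"])
X,Y,Z=P[...,0],P[...,1],P[...,2]
reg=(abs(X-.471)<.05)&(abs(Y-.365)<.05)&(c["range_z"]>0)
rect(P,reg&(Z>.034)&(Z<.041),"holder");r=rect(P,reg&(Z>.071)&(Z<.085)&(np.hypot(X-.472,Y-.365)<.02),"pintop")
o=bot.get_obs();print(o["eef_pos"],o["tool_rot"],o["grip_width"],o["clock"],o["joint_pos"])
E
```

```text
holder [472.2 364.7] [56.7 56.2] 0.05 z 0.0383 3301
pintop [471.9 364.9] [13.  13.9] 66.41 z 0.0782 302
[0.46996111 0.36517303 0.18243752] [ 2.09034856e-01  9.77908165e-01 -1.20776083e-05 -2.21161852e-04] 0.051446015286389174 3.15 [6.60417293e-01 4.59067271e-01 1.62877825e-01 1.27491024e+00
 3.22809982e-04 1.08159307e+00]
```

View pics/w1.png

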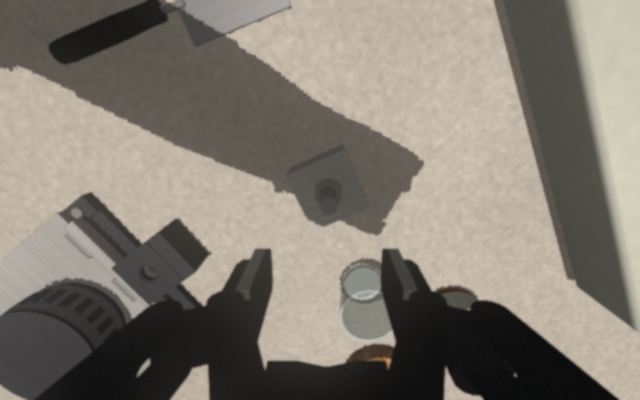

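The wrist picture shows the pin at (328, 196), centred between the jaws, and the fork hole at (150, 270). The measured knob is at (0.472, 0.365) and its top at 0.078, as it should be. I descend and grip.

>>> play_rows(
  plan=[-1.5, 0.5, 20, 0, 0, 0, 0, 0, 20, 0, 0, 0, 0, 0, 20, 0, 0, 0, 0, 0, 20, 0, 0, 0, 0, 0, 20, 0, 0, 0, 0, 0, 14, 0, 0, 0, 0, 0, 10, 0, 0, 0, 0, 0, 0, 0, 0, 0],
)

```text
clock: 4.15
eef_pos: [0.4717, 0.3647, 0.0578]
tool_rot: [0.209, 0.978, -0.0, -0.0]
ft_force: [-0.7, -0.1, 0.2]
grip_width: 0.0511
```

>>> play_rows(
  plan=[0, 0, 0, 0, 0, 0, 0, 0, 0, 0, 0, 0, 0, 0, 0, 0, 0, 0, 0, 0, 0, 0, 0, 0, 0, 0, 0, 0, 0, 0, 0, 0, 0, 0, 0, 0],
  hand=0,
)

```text
clock: 4.9
eef_pos: [0.4728, 0.3652, 0.0592]
tool_rot: [0.209, 0.978, 0.001, 0.001]
ft_force: [-0.0, 0.2, 6.2]
grip_width: 0.0123
```

```bash
python3 - <<'E'
from h import *
o=bot.get_obs();print(o["eef_pos"],o["tool_rot"],o["grip_width"],o["clock"],o["ft_force"])
c=bot.camera("wrist");cv2.imwrite("pics/w2.png",c["frame"])
E
```

```text
[0.47279953 0.36515807 0.05919905] [2.09337668e-01 9.77842985e-01 6.82100225e-04 6.09344167e-04] 0.012320206534342423 4.9 [-3.99689971e-03  1.59327649e-01  6.23791634e+00]
```

View pics/w2.png

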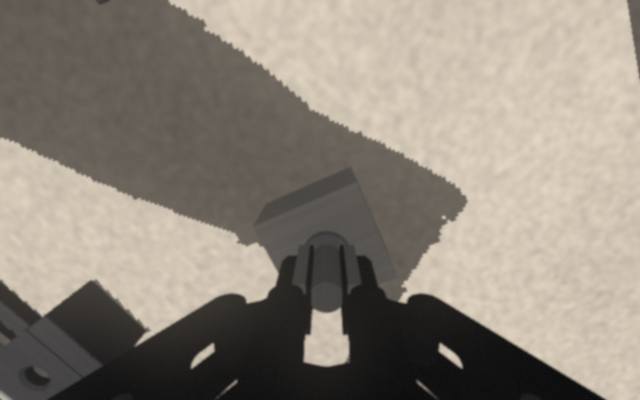

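The jaws hold the knob, with a width of 12 mm. I lift it straight out and look.

>>> play_rows(
  plan=[0, 0, -5, 0, 0, 0, 0, 0, -15, 0, 0, 0, 0, 0, -20, 0, 0, 0, 0, 0, -25, 0, 0, 0, 0, 0, 0, 0, 0, 0, 0, 0, 0, 0, 0, 0],
)

```text
clock: 5.7
eef_pos: [0.4717, 0.3643, 0.1227]
tool_rot: [0.209, 0.978, -0.0, -0.0]
ft_force: [-1.4, -0.2, -0.5]
grip_width: 0.0121
```

```bash
python3 - <<'E'
from h import *
o=bot.get_obs();print(o["eef_pos"],o["tool_rot"],o["grip_width"],o["clock"],o["ft_force"])
for n in ["wrist","top","scene"]:
    c=bot.camera(n);cv2.imwrite(f"pics/{n}3.png",c["frame"]);P=cloud(c)
    X,Y,Z=P[...,0],P[...,1],P[...,2]
    reg=(abs(X-.471)<.06)&(abs(Y-.195)<.055)&(c["range_z"]>0)&(np.hypot(X-.4973,Y-.073)>.06)
    rect(P,reg&(Z>.033)&(Z<.042),n+"fork")
    d=reg&(Z<.030)&(np.hypot(X-.471,Y-.192)<.012); print("hole pts",d.sum(), P[d][:,:2].mean(0) if d.any() else 0)
    reg=(X>.38)&(X<.63)&(Y>-.06)&(Y<.23)
    q=reg&(Z>.071)&(Z<.079)
    if q.sum()>50: print("mantle",cv2.minEnclosingCircle((P[q][:,:2]*1000).astype(np.float32)))
    if n=="wrist": cv2.imwrite("pics/w3c.png",cv2.resize(c["frame"][200:400,0:250],None,fx=3,fy=3,interpolation=cv2.INTER_CUBIC))
E
```

```text
[0.4716923  0.36434799 0.12274493] [ 2.09346445e-01  9.77841328e-01 -4.79254636e-04 -4.15425969e-04] 0.012064374071541695 5.7 [-1.3801338  -0.18856592 -0.53453835]
wristfork [474.6 184.5] [50.2 64.6] 12.11 z 0.0382 4760
hole pts 0 0
mantle ((489.74859619140625, 117.50856018066406), 15.129807472229004)
topfork [479.  181.4] [86.4 72.1] 10.27 z 0.0371 389
hole pts 9 [0.47536049 0.18386195]
mantle ((497.1455993652344, 71.76252746582031), 50.45603942871094)
scenefork [475.  185.9] [54.7 62.4] 12.2 z 0.0369 249
hole pts 4 [0.47080765 0.1838237 ]
mantle ((499.10504150390625, 72.71976470947266), 51.77116775512695)
```

View pics/wrist3.png

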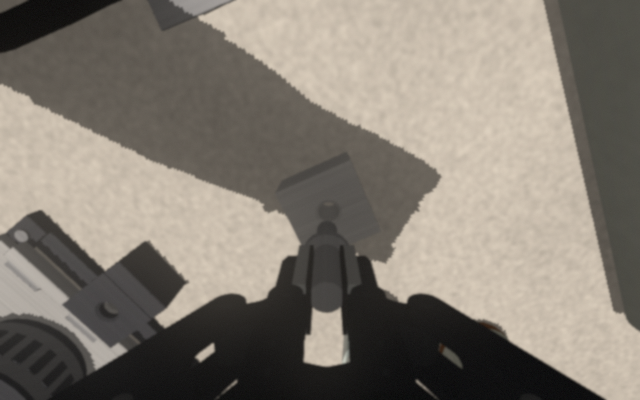

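View pics/scene3.png

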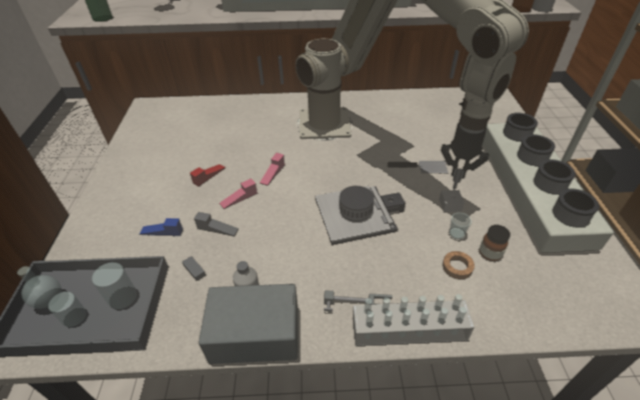

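```bash
python3 - <<'E'
from h import *
c=bot.camera("wrist");P=cloud(c);X,Y,Z=P[...,0],P[...,1],P[...,2]
f=c["frame"]
a=cv2.resize(f[270:340,60:190],None,fx=6,fy=6,interpolation=cv2.INTER_CUBIC);cv2.imwrite("pics/w4c.png",a)
print("hole",px2w(c,308,109,.038), P[308,109])
for n,(r,col) in {"top":(228.3,256.3)}.items():
    c2=bot.camera(n); print(n,px2w(c2,r,col,.038))
E
```

```text
hole [0.47356788 0.1802276  0.038     ] [0.47695463 0.17002543 0.02770319]
top [0.47332413 0.17538251 0.038     ]
```

View pics/w4c.png

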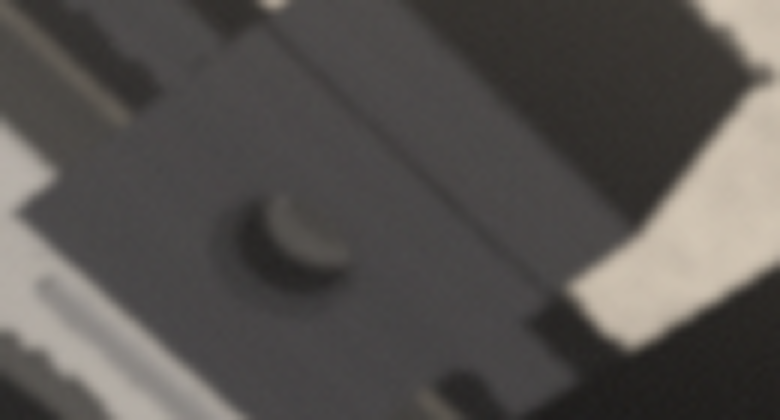

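>>> play_rows(
  plan=[-13.2, -28, 0, 0, 0, 0, -13.2, -28, 0, 0, 0, 0, -13.2, -28, 0, 0, 0, 0, -13.2, -28, 0, 0, 0, 0, -13.2, -28, 0, 0, 0, 0, -13.2, -28, 0, 0, 0, 0, 0, 0, 0, 0, 0, 0, 0, 0, 0, 0, 0, 0],
)

```text
clock: 6.95
eef_pos: [0.4758, 0.1794, 0.1232]
tool_rot: [0.209, 0.978, 0.0, -0.0]
ft_force: [-0.7, -1.0, 0.0]
grip_width: 0.0123
```

```bash
python3 - <<'E'
from h import *
c=bot.camera("wrist");f=c["frame"]
g=cv2.imread("pics/wrist3.png")
a=np.hstack([cv2.resize(q[160:290,260:390],None,fx=3,fy=3,interpolation=cv2.INTER_CUBIC) for q in (g,f)])
a=cv2.convertScaleAbs(a,alpha=1.6,beta=10)
cv2.imwrite("pics/w5c.png",a);cv2.imwrite("pics/w5.png",f)
o=bot.get_obs();print(o["eef_pos"],o["clock"])
E
```

```text
[0.47581563 0.1797207  0.12322698] 7.0
```

View pics/w5c.png

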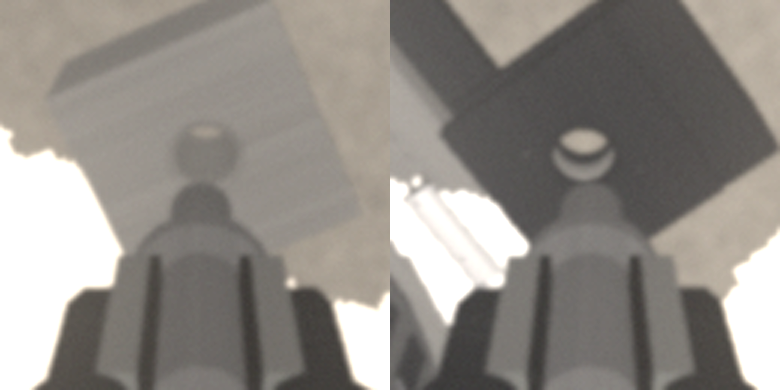

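View pics/w5.png

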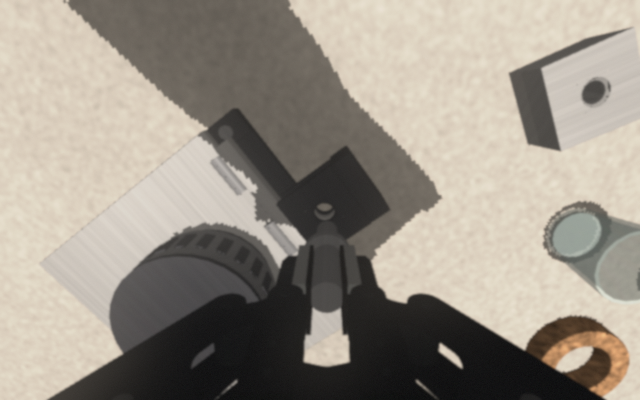

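In the enlarged pair, the fork hole lies about 4 px left of and 1 px below where the holder hole lay. That calls for roughly -2.2 mm in tool y and -1.2 mm in tool x. I correct, lower until the foot is just above the mouth, and look again.

>>> play_rows(
  plan=[-1.2, -2.2, 4, 0, 0, 0, 0, 0, 10, 0, 0, 0, 0, 0, 10, 0, 0, 0, 0, 0, 0, 0, 0, 0, 0, 0, 0, 0, 0, 0],
)

```text
clock: 7.62
eef_pos: [0.4759, 0.1766, 0.0992]
tool_rot: [0.209, 0.978, -0.0, -0.0]
ft_force: [0.2, -0.5, -0.3]
grip_width: 0.0118
```

```bash
python3 - <<'E'
from h import *
c=bot.camera("wrist");f=c["frame"]
a=cv2.resize(f[180:290,265:385],None,fx=6,fy=5,interpolation=cv2.INTER_CUBIC)
a=cv2.convertScaleAbs(a,alpha=1.8,beta=10)
cv2.imwrite("pics/w6c.png",a)
c=bot.camera("scene");f=c["frame"]
a=cv2.resize(f[150:230,350:450],None,fx=6,fy=6,interpolation=cv2.INTER_CUBIC);cv2.imwrite("pics/s6c.png",a)
o=bot.get_obs();print(o["eef_pos"],o["clock"],o["ft_force"])
E
```

```text
[0.47614933 0.17664047 0.09957415] 7.725 [ 0.26510002 -0.18407573 -0.36307699]
```

View pics/w6c.png

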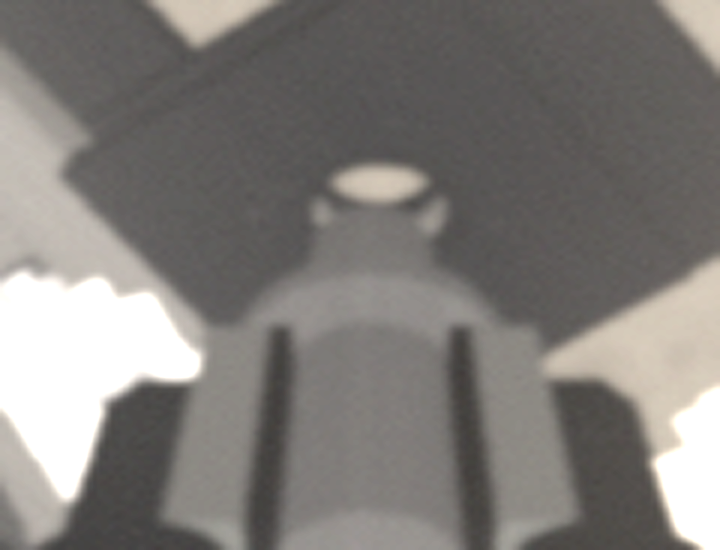

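View pics/s6c.png

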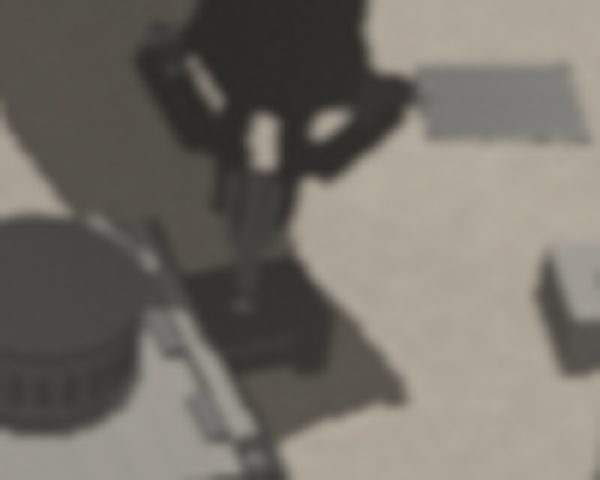

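The pin stands within about 0.5 mm of the hole's centre sideways and about 1 mm fore and aft. I go down and watch the force.

>>> play_rows(
  plan=[0, 0, 6, 0, 0, 0, 0, 0, 5, 0, 0, 0, 0, 0, 5, 0, 0, 0, 0, 0, 0, 0, 0, 0],
)

```text
clock: 8.22
eef_pos: [0.4757, 0.1765, 0.0828]
tool_rot: [0.209, 0.978, -0.0, -0.0]
ft_force: [-0.3, -0.4, -0.4]
grip_width: 0.0122
```

>>> play_rows(
  plan=[0, 0, 5, 0, 0, 0, 0, 0, 5, 0, 0, 0, 0, 0, 5, 0, 0, 0, 0, 0, 3, 0, 0, 0, 0, 0, 0, 0, 0, 0],
)

```text
clock: 8.85
eef_pos: [0.4757, 0.1765, 0.065]
tool_rot: [0.209, 0.978, -0.0, -0.0]
ft_force: [-0.6, -0.2, -0.7]
grip_width: 0.0122
```

>>> play_rows(
  plan=[0, 0, 2.5, 0, 0, 0, 0, 0, 2, 0, 0, 0, 0, 0, 1.5, 0, 0, 0, 0, 0, 0, 0, 0, 0],
)

```text
clock: 9.35
eef_pos: [0.4759, 0.1765, 0.0593]
tool_rot: [0.209, 0.978, -0.0, -0.0]
ft_force: [0.9, -1.1, -0.9]
grip_width: 0.0121
```

>>> play_rows(
  plan=[0, 0, 1, 0, 0, 0, 0, 0, 1, 0, 0, 0, 0, 0, 0, 0, 0, 0],
)

```text
clock: 9.72
eef_pos: [0.476, 0.1766, 0.0591]
tool_rot: [0.209, 0.978, 0.0, 0.0]
ft_force: [-3.3, -2.0, 12.4]
grip_width: 0.0122
```

>>> play_rows(
  plan=[0, 0, 0, 0, 0, 0, 0, 0, 0, 0, 0, 0, 0, 0, 0, 0, 0, 0, 0, 0, 0, 0, 0, 0],
  hand=50,
)

```text
clock: 10.22
eef_pos: [0.4758, 0.1765, 0.0571]
tool_rot: [0.209, 0.978, -0.0, -0.0]
ft_force: [0.1, 0.3, -0.2]
grip_width: 0.0426
```

>>> play_rows(
  plan=[0, 0, -10, 0, 0, 0, 0, 0, -20, 0, 0, 0, 0, 0, -30, 0, 0, 0, 0, 0, -30, 0, 0, 0, 0, 0, -30, 0, 0, 0, 0, 0, 0, 0, 0, 0, 0, 0, 0, 0, 0, 0],
)

```text
clock: 11.1
eef_pos: [0.4755, 0.1764, 0.177]
tool_rot: [0.209, 0.978, -0.0, -0.0]
ft_force: [-0.3, 0.0, -1.0]
grip_width: 0.043
```

```bash
python3 - <<'E'
from h import *
for n in ["wrist","top","scene"]:
    c=bot.camera(n);P=cloud(c);X,Y,Z=P[...,0],P[...,1],P[...,2]
    if n=="wrist":
        cv2.imwrite("pics/w7.png",c["frame"])
        reg=(np.hypot(X-.476,Y-.1765)<.025)&(c["range_z"]>0)
        rect(P,reg&(Z>.070),"knobtop");rect(P,reg&(Z>.0405)&(Z<.047),"collartop")
    reg=(X>.38)&(X<.63)&(Y>-.06)&(Y<.16)&(c["range_z"]>0)
    rect(P,reg&(Z>.0165)&(Z<.027),n+"plate")
o=bot.get_obs();print(o["eef_pos"],o["clock"])
E
```

```text
knobtop [470.9 178.3] [48.1 32.1] 65.61 z 0.2449 9893
collartop [472.1 174.3] [29.1 20.2] 66.58 z 0.0434 328
wristplate [499.4  68.1] [190.5 198.2] 12.26 z 0.0222 16578
topplate [498.   68.2] [190.6 196.4] 12.04 z 0.0213 3056
sceneplate [502.3  67.5] [193.4 194. ] 11.15 z 0.0211 1798
[0.47500463 0.1762122  0.17602291] 11.25
```

View pics/w7.png

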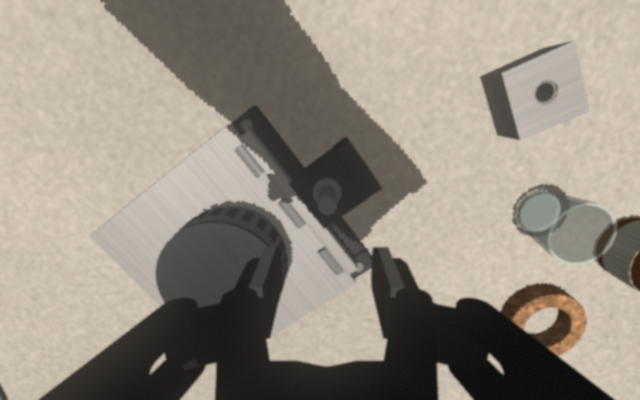

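The pin is seated: contact showed at 12 N, the collar top measures 0.0434 m and it is released. The picture shows it upright in the fork at (327, 195) with the plate still level. I go on to the wedge.

>>> play_rows(
  plan=[-22, -40.3, 0, 0, 0, 0, -22, -40.3, 0, 0, 0, 0, -22, -40.3, 0, 0, 0, 0, -22, -40.3, 0, 0, 0, 0, -22, -40.3, 0, 0, 0, 0, -22, -40.3, 0, 0, 0, 0, -22, -40.3, 0, 0, 0, 0, -22, -40.3, 0, 0, 0, 0, -22, -40.3, 0, 0, 0, 0, -22, -40.3, 0, 0, 0, 0, -22, -40.3, 0, 0, 0, 0, -22, -40.3, 0, 0, 0, 0],
  hand=80,
)

```text
clock: 12.75
eef_pos: [0.5183, -0.3739, 0.1759]
tool_rot: [0.209, 0.978, 0.001, -0.001]
ft_force: [0.7, 0.3, -0.4]
grip_width: 0.0688
```

>>> play_rows(
  plan=[0, 0, 0, 0, 0, 0.18, 0, 0, 0, 0, 0, 0.18, 0, 0, 0, 0, 0, 0.18, 0, 0, 0, 0, 0, 0.18, 0, 0, 0, 0, 0, 0.18, 0, 0, 0, 0, 0, 0.18, 0, 0, 0, 0, 0, 0.18, 0, 0, 0, 0, 0, 0.18, 0, 0, 0, 0, 0, 0, 0, 0, 0, 0, 0, 0],
)

```text
clock: 14.0
eef_pos: [0.5185, -0.3726, 0.1765]
tool_rot: [0.801, 0.598, -0.0, -0.001]
ft_force: [-0.6, -0.2, 0.4]
grip_width: 0.068
```

```bash
python3 - <<'E'
from h import *
c=bot.camera("wrist");P=cloud(c);X,Y,Z=P[...,0],P[...,1],P[...,2];cv2.imwrite("pics/w8.png",c["frame"])
v=c["range_z"]>0
reg=(X>.46)&(X<.59)&(Y>-.43)&(Y<-.25)&v
r=rect(P,reg&(Z>.041)&(Z<.05),"grip"); r2=rect(P,reg&(Z>.004)&(Z<.05),"all")
print(cv2.boxPoints(r2).round(1).tolist(),cv2.boxPoints(r).round(1).tolist())
o=bot.get_obs();print(o["eef_pos"],o["tool_rot"],o["clock"],R.from_quat(o["tool_rot"]).as_matrix()[:,0])
E
```

```text
grip [ 519.6 -375.7] [40.4 30.1] 72.87 z 0.0452 1664
all [ 531.7 -337.8] [120.3  30.1] 72.3 z 0.0206 5115
[[499.0, -390.5], [527.7000122070312, -399.6000061035156], [564.2999877929688, -285.0], [535.5999755859375, -275.8999938964844]] [[499.20001220703125, -390.6000061035156], [528.0, -399.3999938964844], [539.9000244140625, -360.8999938964844], [511.1000061035156, -352.0]]
[ 0.51857874 -0.37260538  0.17672899] [ 8.01561198e-01  5.97912527e-01 -1.47012890e-04 -4.85114949e-04] 14.05 [2.85001178e-01 9.58527105e-01 3.44432953e-04]
```

View pics/w8.png

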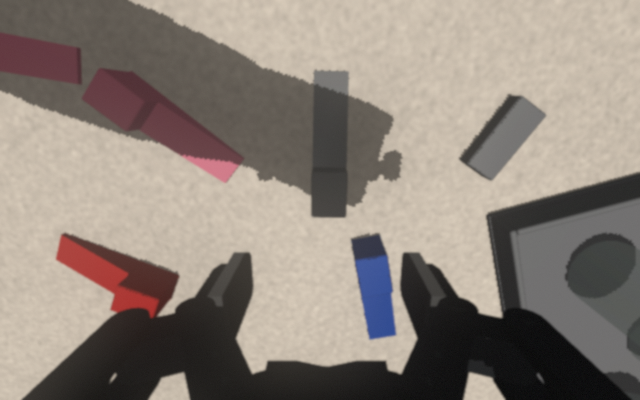

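The wrist picture shows the grey wedge at (330, 145), sloped, grip block towards the gripper at (330, 192). Its size reads 120 x 30 mm and the block 40 x 30 mm, so it is the right one. The blue, red and pink ones and the plain shim (503, 138) are left alone. I descend and grip it.

>>> play_rows(
  plan=[-2.6, 1.9, 10, 0, 0, 0.015, 0, 0, 25, 0, 0, 0, 0, 0, 25, 0, 0, 0, 0, 0, 25, 0, 0, 0, 0, 0, 25, 0, 0, 0, 0, 0, 25, 0, 0, 0, 0, 0, 14, 0, 0, 0, 0, 0, 5, 0, 0, 0, 0, 0, 0, 0, 0, 0],
)

```text
clock: 15.18
eef_pos: [0.52, -0.376, 0.0235]
tool_rot: [0.807, 0.591, 0.0, 0.0]
ft_force: [1.1, -0.3, 0.5]
grip_width: 0.0682
```

>>> play_rows(
  plan=[0, 0, 0, 0, 0, 0, 0, 0, 0, 0, 0, 0, 0, 0, 0, 0, 0, 0, 0, 0, 0, 0, 0, 0, 0, 0, 0, 0, 0, 0, 0, 0, 0, 0, 0, 0],
  hand=0,
)

```text
clock: 15.92
eef_pos: [0.5205, -0.3763, 0.0245]
tool_rot: [0.807, 0.591, 0.0, 0.001]
ft_force: [0.2, 0.1, 5.8]
grip_width: 0.0292
```

```bash
python3 - <<'E'
from h import *
c=bot.camera("wrist");P=cloud(c);X,Y,Z=P[...,0],P[...,1],P[...,2];cv2.imwrite("pics/w9.png",c["frame"])
v=c["range_z"]>0
reg=(X>.46)&(X<.59)&(Y>-.35)&(Y<-.25)&v
r=rect(P,reg&(Z>.004)&(Z<.05),"slope"); print(cv2.boxPoints(r).round(1).tolist())
o=bot.get_obs();print(o["eef_pos"],o["tool_rot"],o["clock"],R.from_quat(o["tool_rot"]).as_matrix()[:,0],o["grip_width"],o["ft_force"])
E
```

```text
slope [ 538.6 -317.4] [77.4 30.3] 72.81 z 0.0142 12897
[[512.7000122070312, -349.8999938964844], [541.5999755859375, -358.79998779296875], [564.5, -284.8999938964844], [535.5999755859375, -275.8999938964844]]
[ 0.5205028  -0.37632391  0.02448427] [8.06626849e-01 5.91060023e-01 3.16345579e-04 1.03762670e-03] 15.975 [ 3.01295899e-01  9.53530423e-01 -7.16253647e-04] 0.029440767554845034 [0.27135329 0.78797184 5.1847118 ]
```

View pics/w9.png

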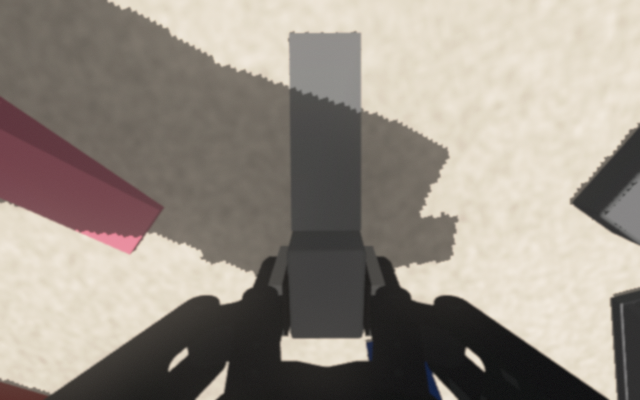

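The wedge is held with a width of 29 mm, and its tip lies 100 mm ahead of the TCP. I ease the down-pressure, turn it to the stand's direction and slide it to just short of the free edge.

>>> play_rows(
  plan=[0, 0, -1.2, 0, 0, 0, 0, 0, 0, 0, 0, -0.1, 0, 0, 0, 0, 0, -0.14, 0, 0, 0, 0, 0, -0.14, 0, 0, 0, 0, 0, -0.137, 0, 0, 0, 0, 0, 0, 0, 0, 0, 0, 0, 0],
)

```text
clock: 16.85
eef_pos: [0.5199, -0.3758, 0.0245]
tool_rot: [0.629, 0.777, 0.0, 0.0]
ft_force: [0.1, -0.6, 1.8]
grip_width: 0.0292
```

```bash
python3 - <<'E'
from h import *
c=bot.camera("wrist");P=cloud(c);X,Y,Z=P[...,0],P[...,1],P[...,2];cv2.imwrite("pics/w10.png",c["frame"])
o=bot.get_obs();M=R.from_quat(o["tool_rot"]).as_matrix();x=M[:,0];y=M[:,1]
d=P-o["eef_pos"];a=d@x;b=d@y
r=rect(P,(a>.022)&(a<.13)&(abs(b)<.04)&(Z>.004)&(Z<.03)&(c["range_z"]>0),"slope"); print(cv2.boxPoints(r).round(1).tolist())
print(o["eef_pos"],o["clock"],x,np.degrees(np.arctan2(x[1],x[0])),o["grip_width"],o["ft_force"])
hole=np.array([.4755,.1765]);t=np.radians(12.1);yb=np.array([-np.sin(t),np.cos(t)]);fe=hole-.21*yb
print("fe",fe,"delta to pre",todelta(np.append(fe-.12*yb,o["eef_pos"][2]),o))
E
```

```text
slope [ 506.2 -316. ] [30.2 78.6] 12.35 z 0.0149 13843
[[483.0, -280.79998779296875], [499.79998779296875, -357.70001220703125], [529.4000244140625, -351.20001220703125], [512.5999755859375, -274.3999938964844]]
[ 0.5199383  -0.37573176  0.02448811] 16.9 [-2.08019568e-01  9.78124665e-01  9.05205198e-06] 102.0063190430776 0.029034870454089246 [ 0.69265299 -0.38499589  1.90804004]
fe [ 0.5195199  -0.02883448] delta to pre [2.19395983e+02 7.19483731e+01 1.15828110e-02]
```

>>> play_rows(
  plan=[10, 3.2, 0, 0, 0, 0, 22, 7.2, 0, 0, 0, 0, 22, 7.2, 0, 0, 0, 0, 22, 7.2, 0, 0, 0, 0, 22, 7.2, 0, 0, 0, 0, 22, 7.2, 0, 0, 0, 0, 22, 7.2, 0, 0, 0, 0, 22, 7.2, 0, 0, 0, 0, 22, 7.2, 0, 0, 0, 0, 22, 7.2, 0, 0, 0, 0, 11, 4, 0, 0, 0, 0, 0, 0, 0, 0, 0, 0, 0, 0, 0, 0, 0, 0],
)

```text
clock: 18.52
eef_pos: [0.5443, -0.146, 0.0245]
tool_rot: [0.629, 0.778, 0.001, -0.001]
ft_force: [-0.4, 2.4, 2.4]
grip_width: 0.0291
```

```bash
cat > chk.py <<'E'
from h import *
import sys
tag=sys.argv[1]
c=bot.camera("wrist");P=cloud(c);X,Y,Z=P[...,0],P[...,1],P[...,2];cv2.imwrite(f"pics/{tag}.png",c["frame"])
o=bot.get_obs();M=R.from_quat(o["tool_rot"]).as_matrix();x=M[:,0];y=M[:,1]
v=c["range_z"]>0
hole=np.array([.4755,.1765]);t=np.radians(12.1);yb=np.array([-np.sin(t),np.cos(t)]);xb=np.array([np.cos(t),np.sin(t)])
fe=hole-.21*yb
d=P[...,:2]-hole; bx=d@xb; by=d@yb+.12
# plate top near free edge, height by strips
for lo,hi in [(-.085,-.07),(-.07,-.055),(-.055,-.045)]:
    for xs in [(-.08,-.03),(-.03,.03),(.03,.08)]:
        q=v&(by>lo)&(by<hi)&(bx>xs[0])&(bx<xs[1])&(Z<.05)
        if q.sum()>50: print("plate by",lo,xs,"z mm",(np.median(Z[q])*1000).round(2),q.sum(),end="; ")
print()
# edge location along by
for xs in [(-.07,-.03),(.03,.07)]:
    q=v&(bx>xs[0])&(bx<xs[1])&(Z>.017)&(Z<.035)&(by<-.03)&(by>-.13)
    if q.sum()>50: print("edge by",xs,np.percentile(by[q],1).round(4),q.sum())
tip=o["eef_pos"][:2]+.1003*x[:2]-.0005*y[:2]
print("tip base",((tip-hole)@xb).round(4),((tip-hole)@yb+.12).round(4),"past edge by",((tip-fe)@yb*1000).round(1))
print(o["eef_pos"].round(4),o["clock"],np.degrees(np.arctan2(x[1],x[0])).round(2),o["grip_width"],"F xb,yb,z",(o["ft_force"][:2]@xb).round(2),(o["ft_force"][:2]@yb).round(2),o["ft_force"][2].round(2))
E
python3 chk.py w11
```

```text
tip base -0.0009 -0.1098 past edge by -19.8
[ 0.5443 -0.1464  0.0245] 18.575 102.08 0.02928833328209871 F xb,yb,z 0.71 3.06 2.41
```

View pics/w11.png

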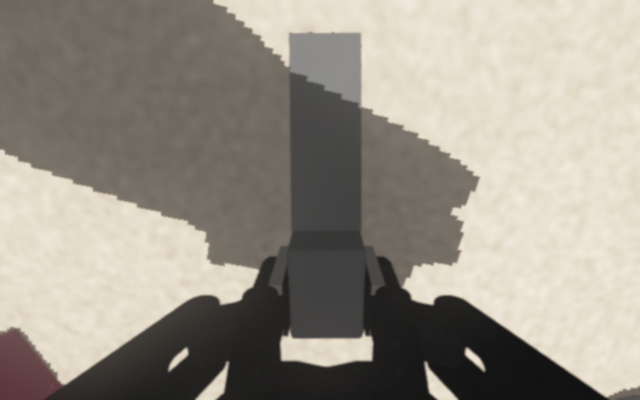

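>>> play_rows(
  plan=[9, 0, 0, 0, 0, 0, 9, 0, 0, 0, 0, 0, 9, 0, 0, 0, 0, 0, 9, 0, 0, 0, 0, 0, 9, 0, 0, 0, 0, 0, 0, 0, 0, 0, 0, 0, 0, 0, 0, 0, 0, 0],
)

```text
clock: 19.45
eef_pos: [0.5347, -0.1017, 0.0245]
tool_rot: [0.628, 0.778, 0.0, -0.001]
ft_force: [0.2, 1.7, 1.7]
grip_width: 0.0293
```

```bash
python3 chk.py w12
```

```text
plate by -0.085 (-0.08, -0.03) z mm 22.16 5601; plate by -0.085 (-0.03, 0.03) z mm 22.14 6764; plate by -0.085 (0.03, 0.08) z mm 22.12 5666; plate by -0.07 (-0.08, -0.03) z mm 22.18 5803; plate by -0.07 (-0.03, 0.03) z mm 22.13 7016; plate by -0.07 (0.03, 0.08) z mm 22.13 5867; 
edge by (-0.07, -0.03) -0.0898 10605
edge by (0.03, 0.07) -0.0897 10669
tip base -0.001 -0.0643 past edge by 25.7
[ 0.5347 -0.1019  0.0245] 19.5 102.12 0.029442111685032163 F xb,yb,z -0.6 1.48 2.32
```

View pics/w12.png

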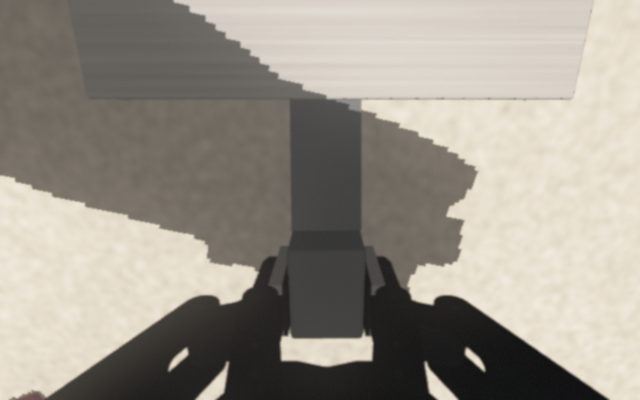

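The picture shows the plate edge along row 98 with the wedge entering squarely at its middle (col 325). The plate top reads 22.1 mm and the edge lies at -89.8 mm, as expected. I push on in small steps.

>>> play_rows(
  plan=[5, 0, 0, 0, 0, 0, 5, 0, 0, 0, 0, 0, 4, 0, 0, 0, 0, 0, 4, 0, 0, 0, 0, 0, 0, 0, 0, 0, 0, 0, 0, 0, 0, 0, 0, 0],
)

```text
clock: 20.25
eef_pos: [0.5316, -0.0859, 0.0245]
tool_rot: [0.629, 0.777, -0.001, 0.001]
ft_force: [1.4, -4.5, -0.1]
grip_width: 0.0294
```

```bash
python3 chk.py w13
```

```text
plate by -0.085 (-0.08, -0.03) z mm 23.37 5200; plate by -0.085 (-0.03, 0.03) z mm 23.35 6214; plate by -0.085 (0.03, 0.08) z mm 23.35 5175; plate by -0.07 (-0.08, -0.03) z mm 23.26 5667; plate by -0.07 (-0.03, 0.03) z mm 23.25 6807; plate by -0.07 (0.03, 0.08) z mm 23.25 5673; plate by -0.055 (-0.08, -0.03) z mm 23.14 4172; plate by -0.055 (-0.03, 0.03) z mm 23.18 4955; plate by -0.055 (0.03, 0.08) z mm 23.17 4164; 
edge by (-0.07, -0.03) -0.0885 14744
edge by (0.03, 0.07) -0.0886 14738
tip base -0.0006 -0.048 past edge by 42.0
[ 0.5316 -0.0859  0.0245] 20.3 102.04 0.029199708857452447 F xb,yb,z 0.97 -5.4 -0.56
```

The edge has lifted about 1.3 mm. Another 10 mm should give about 3.8 mm.

>>> play_rows(
  plan=[3, 0, 0.3, 0, 0, 0, 3, 0, 0, 0, 0, 0, 2, 0, 0, 0, 0, 0, 2, 0, 0, 0, 0, 0, 0, 0, 0, 0, 0, 0, 0, 0, 0, 0, 0, 0, 0, 0, 0, 0, 0, 0],
)

```text
clock: 21.18
eef_pos: [0.5297, -0.0762, 0.0245]
tool_rot: [0.629, 0.777, -0.0, 0.001]
ft_force: [0.6, -4.4, 0.6]
grip_width: 0.0299
```

```bash
python3 chk.py w14; python3 - <<'E'
from h import *
c=bot.camera("scene");cv2.imwrite("pics/s14.png",cv2.resize(c["frame"][150:250,270:450],None,fx=4,fy=4,interpolation=cv2.INTER_CUBIC))
P=cloud(c);X,Y,Z=P[...,0],P[...,1],P[...,2]
q=(np.hypot(X-.478,Y-.178)<.02);rect(P,q&(Z>.071)&(Z<.09),"knobtop scene")
c=bot.camera("top");P=cloud(c);X,Y,Z=P[...,0],P[...,1],P[...,2]
q=(np.hypot(X-.474,Y-.1765)<.02);rect(P,q&(Z>.071)&(Z<.09),"knobtop top")
E
```

```text
plate by -0.085 (-0.08, -0.03) z mm 25.65 5019; plate by -0.085 (-0.03, 0.03) z mm 25.65 6024; plate by -0.085 (0.03, 0.08) z mm 25.64 5017; plate by -0.07 (-0.08, -0.03) z mm 25.34 5437; plate by -0.07 (-0.03, 0.03) z mm 25.32 6533; plate by -0.07 (0.03, 0.08) z mm 25.31 5459; plate by -0.055 (-0.08, -0.03) z mm 25.08 4028; plate by -0.055 (-0.03, 0.03) z mm 25.06 4830; plate by -0.055 (0.03, 0.08) z mm 25.06 3993; 
edge by (-0.07, -0.03) -0.0882 17480
edge by (0.03, 0.07) -0.0882 17454
tip base -0.0004 -0.0382 past edge by 51.8
[ 0.5296 -0.0762  0.0245] 21.225 102.04 0.029285975469399823 F xb,yb,z 0.55 -5.51 -0.12
knobtop scene [477.3 178.3] [11.3 15.4] 55.88 z 0.0763 19
knobtop top [473.9 177.5] [12.4 11. ] 44.84 z 0.0765 24
```

View pics/s14.png

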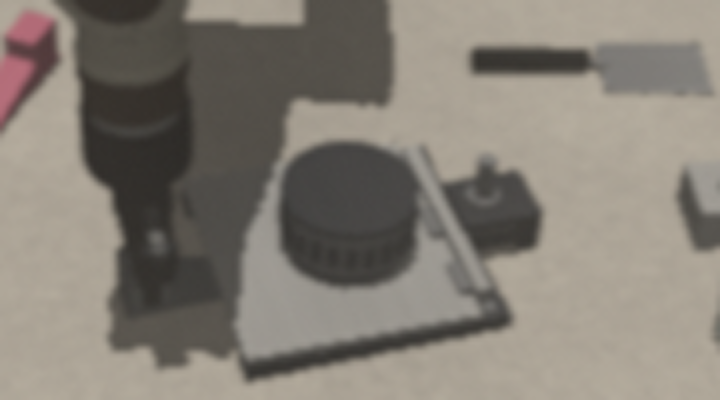

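View pics/w14.png

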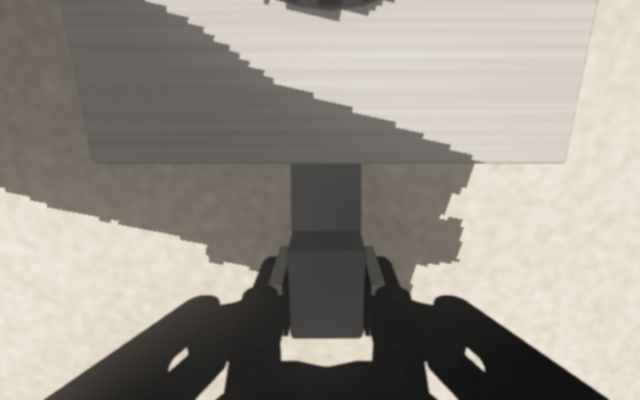

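The lift is about 3.75 mm, level across the edge. The knob top reads the same as it did in the holder, so the pin is still seated. I wait briefly to check it holds.

>>> play_rows(
  plan=[0, 0, 0, 0, 0, 0, 0, 0, 0, 0, 0, 0, 0, 0, 0, 0, 0, 0, 0, 0, 0, 0, 0, 0, 0, 0, 0, 0, 0, 0, 0, 0, 0, 0, 0, 0],
)

```text
clock: 22.08
eef_pos: [0.5296, -0.0762, 0.0245]
tool_rot: [0.629, 0.777, -0.0, 0.001]
ft_force: [0.3, -5.0, 1.3]
grip_width: 0.0294
```

```bash
python3 chk.py w15; python3 -c "
from h import *
bot.job_done()"
```

```text
plate by -0.085 (-0.08, -0.03) z mm 25.65 5008; plate by -0.085 (-0.03, 0.03) z mm 25.66 6023; plate by -0.085 (0.03, 0.08) z mm 25.64 5012; plate by -0.07 (-0.08, -0.03) z mm 25.32 5439; plate by -0.07 (-0.03, 0.03) z mm 25.32 6536; plate by -0.07 (0.03, 0.08) z mm 25.32 5450; plate by -0.055 (-0.08, -0.03) z mm 25.11 4041; plate by -0.055 (-0.03, 0.03) z mm 25.06 4822; plate by -0.055 (0.03, 0.08) z mm 25.05 4012; 
edge by (-0.07, -0.03) -0.0882 17460
edge by (0.03, 0.07) -0.0882 17475
tip base -0.0005 -0.0381 past edge by 51.9
[ 0.5296 -0.0762  0.0245] 22.125 102.04 0.028779893775251766 F xb,yb,z -0.26 -5.41 0.09
the job is handed in; nothing more can be done
```

I put the pin back in the fork and let go of it. I then slid the grey wedge under the middle of the free edge and handed the job in at about 22 s, with the wedge still in the gripper. No verdict was reported.

**Pin:** It went through fork and lug without resistance and met the fork at about 12 N before I released it. Its collar top measured 43.4 mm and its knob top 76.5 mm, the same as it stood in the holder, so it is seated.

**Wedge and platform:** The last check, after most of a second at rest, showed:
- **Lift:** the free edge is about 3.8 mm up, level across its width and steady.
- **Tip:** it is 52 mm past the edge, 0.5 mm off the stand's middle line and less than 0.1° from straight in.
- **Push:** about 5 N along the stand.
- **Grip:** the jaws hold the block at 29 mm.

**Checks that disagreed:**
- **Mantle position:** my mantle measurement put the hole about 15 mm from where it looked in the close-up pictures. I went by the hole itself, and the pin's fit and the measured edge position then agreed with it.
- **Platform slide:** the platform slid about 1.6 mm towards the fork, within the 4 mm its pin allows.

I did not re-measure the bystanders at the end; the arm's path kept clear of them.

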